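# Lock the gear in its slanted holding fixture

## Robot

A 7-joint arm with a two-finger parallel gripper is mounted at the origin on the work surface. World frame = base frame: x ahead of the robot, y to its left, z up, the work surface at z = 0. Lengths are in m, angles in degrees, forces in N, time in s.
With the tool pointing down it reaches from about 0.425 to 0.875 m from the base axis. Payload 4.7 kg.
Tool frame: the origin (TCP) lies midway between the tips of the shut fingers; the grasp point (between the pads) lies 19 mm behind it (env.grip_depth is the distance from the TCP to the grasp point, in m); z points along the fingers, y is the line along which they close (so a half turn about z gives the same grasp; the last joint's range is limited). The gripper opens to 87 mm and grips with 3 to 60 N. Pads are 19 mm wide; open, the fingers measure 117 mm over their backs; the gripper's body (75 mm by 190 mm) begins 51 mm behind the grasp point.
Start: joints at [65.724, 18.392, -4.016, 83.108, 1.295, 78.541, -3.26], TCP at [0.276, -0.589, 0.223] pointing down, gripper open.
Joint ranges: [-163.93, 163.93], [-17.29, 119.83], [-79.2, 71.16], [3.27, 140.29], [-89.18, 269.18], [5.43, 117.66], [-154.24, 154.24]. Speed limits (degrees/s): [147.25, 147.25, 180, 180, 180, 180, 180].

## Interface

Orientations are given as [roll, pitch, yaw] about the fixed x, y, z axes, in that order (R = Rz(yaw) Ry(pitch) Rx(roll)).
In Python, from cell import get_obs, optics, env, nets gives the robot as it stands.
- The arm moves only by the shell command python3 -m creep 'ROWS' [FORCE]. ROWS is JSON, a list of rows, each an object of numbers: "wx", "wy", "wz": the turn, a rotation vector about the tool's x, y, z in degrees; "tx", "ty", "tz": the shift along the tool's x, y, z in mm; "gripper": the opening, from -1 (shut) to 1 (fully open). A call has 1 to 5 rows; each row is the pose to reach, as a shift and turn from the pose commanded when the call began, along the tool's axes at that moment; what a row does not reach only later rows make up. A row lasts 1/12 s, in which the tool goes at most 41.7 mm and 7.16 degrees, less where a joint would pass 70% of its speed; a pose out of reach is approached as far as the arm can. A call with a gripper value outside its range is refused whole. The fingers move at their own pace and stop on an object; FORCE is the grip in N (left out, the last holds). Time passes only in rows, so rows that repeat a pose let the fingers close. It gives the time, the measured TCP pose, the force, the opening and the grip force at its end, in the units of the state.
- get_obs(): the state, without advancing time (a new reading comes with each control period).
- optics.read_camera(name): name is "scene" or "top" or "wrist"; returns (picture, depth): 384x512x3 uint8, red, green, blue; 384x512 float32, m along the optical axis (not along the pixel's ray), 0 where there is no reading.
- optics.camera_info(name): a dict with "fovy" (degrees; the focal length in pixels is half the picture's height over the tangent of half this angle, whatever the lens; pixels are square), "cx", "cy" (the principal point, pixels), "R" (3x3) and "t" (3): a world point X has camera coordinates R X + t; the wrist camera has in their place "tool_from_camera" (4x4, takes a point from camera to tool coordinates, whose origin is the TCP and whose axes are the flange's). Camera axes: x right, y down, z forward; pixel columns grow to the right and rows downward; lengths in m; the calibration is good to about 2 mm. A picture is of the moment at which its call begins: read the wrist's pose just before it. camera_info takes no time and is no camera call.
- env.sign_off(): hands the job in; it is judged then, once.
Trained networks look in the newest picture that a camera, given by its name, has taken for a name from the list of things; names that differ only in an ending like _2 or _b are one class to them, and where a whole thing is asked for, a point or a joint stands for the part that bears it (a point fixed in the world has none). Each returns a list of dicts, best first, with "confidence" (0 to 1); they miss things now and then, are a little off and sometimes report something else, mostly with a low value. They report only what shows in the picture. A call takes as long as a camera call.
- nets.look_for(query, camera): "point" ([x, y, z] in m, in world coordinates, good to about 4 mm: the middle of the surface that is visible of it).
- nets.place_of(query, camera): "point" ([x, y, z] in m, in world coordinates, good to about 4 mm: a listed point, or the origin of a listed thing).
The state is a dict: "time_s": time; "qpos": joint angles; "joint_velocities": joint speeds; "effort": joint torques, N m; "tool_pos": TCP position; "tool_rot": TCP orientation; "force": force on the tool from outside, world axes, zero at the start; "wrist_torque": the same for the moment, N m; "grip_width": finger opening in m; "grasp_force": force on a finger pad.
Only numpy, scipy, OpenCV 4.12 (cv2) and the standard library are available. Lean on these libraries where they do the work, as an engineer would, in place of code of your own. Each camera call takes 0.05 s, during which the arm holds its last target. There are 200 camera calls.

## Task

Turn the gear in the slanted fixture until the slot across its boss lies under the keeper bar, and swing the bar down through the slot and press it until it snaps fully home under its sprung plunger. Then let go, and leave the spray can, the bearing and the wrench where they are.

Things in the scene. Friction and masses are not known exactly. Their poses are not given: they have to be found in the camera images.
- fixture: Holding fixture bolted to the bench: a grey steel plate, 150 x 300 x 10 mm, slanted 30 degrees on two blue end gussets, its low long edge towards the robot. Origin on the bench 55 mm below the middle of the plate's top face; x points to the plate's high edge, y along the plate from plunger to hinge, z up.
- hub_top (a point): Fixed point on the gear's axis, level with the boss's top face, 54 mm above the plate. Frame of the plate, not turning with the gear: x up the slope, y along the plate to the hinge, z out of the plate (leans 30 degrees to the robot). The boss is round, 56 mm across, 18 to 54 mm above the plate; grip its sides to turn the gear, with bar open or with the fingers straddling the bar lying on it.
- slot_floor (a point): Fixed point on the gear's axis, 40 mm above the plate, plate frame: floor of the straight slot across the boss, 20 mm wide, 14 deep. It starts 20 to 60 degrees anticlockwise (positive about z, seen from above the boss) of plate y: turn the gear clockwise. The bar enters within about 6 degrees of plate y. The gear's angle is not reported: see it, or feel the lying bar drop in by its own weight.
- gear_foot (a point): Fixed point on the gear's axis on the plate's top face, plate frame. The gear's toothed steel disc is 94 mm across, 4 to 18 mm above the plate. The gear turns any way round on its spindle with light friction (0.08 N m), stays where it is turned and cannot come off.
- keeper_hinge (a point): Middle of the keeper bar's hinge pin, plate frame; fixed. The pin lies along plate x, 95 mm from the gear's axis towards plate +y and 49 mm above the plate, between two steel cheeks 60 mm high, 33 mm wide overall. The bar is plain steel, 14 x 14 mm, 195 mm from hinge to nose, about 0.3 kg.
- keeper (a joint): Keeper bar's angle, rad. 0: home, parallel to the plate, pointing to plate -y across the gear, underside 42 mm above the plate. Grows as it rises; 1.57 square to the plate; 2.0 stop. Starts at 1.6 to 1.95. Friction holds it near upright; below about 1.2 it sinks by itself, damped. It lies at about 0.18 on a boss not lined up, at about 0.08 on the plunger when lined up; above 0.03 is not home.
- keeper_end (a point): On the bar's middle line, 165 mm from the hinge, 30 mm short of the nose; moves with the bar. A place to push the bar over from its outer side and to press on its top, 7 mm above this point. Pinched across its 14 mm width, it pivots stiffly between pads. Bar's frame: x along the hinge pin, y along the bar to the hinge, z out of its upper side (plate z when shut).
- plunger_tip (a point): Fixed point, plate frame: the round brass plunger's resting tip centre, 102 mm from the gear's axis at plate -y, 55 mm above the plate. It slides back along the plate against its spring; the bar's rounded nose must be pressed past it with about 6 to 12 N near the bar's end, and it then holds the bar. Behind it a steel block 40 x 36 mm, 72 mm high, from 114 to 150 mm from the axis.
- spray_can: Bystander: white spray can, 62 mm across and 160 mm high, standing; origin at the middle of its underside.
- bearing: Bystander: steel bearing ring 72 mm across, 36 mm bore, 20 mm thick, lying flat; origin at the middle of its underside.
- wrench: Bystander: steel wrench 180 mm long lying flat on the bench in front of the fixture; origin at its middle.

How it is judged:
By the outcome, as a careful person would: the job done as asked, in the order asked, and still so for the second after the job is handed in, with the robot touching nothing.
It also fails if it takes over 64 s, if anything falls off the work surface, if the arm or the gripper's body presses on something with over 40 N, if the wrist force passes 120 N, or if a joint passes its speed limit or range.

## Working session

There is one attempt and no reset: what is moved stays moved. The work goes in short steps, Python scripts to look and compute and a shell command to move; the robot and the scene stay as the last step left them, time stands still between calls to the robot, and variables do not carry over. Pictures are saved under pics/ and viewed, at most 10 in all, crops included, and the job is handed in when it is done.

```bash
ls; mkdir -p pics; cat > h.py <<'E'
import numpy as np, cv2
from scipy.spatial.transform import Rotation as Rn
from cell import get_obs, optics, env, nets
def snap(cam,name):
    p,d=optics.read_camera(cam); cv2.imwrite(f'pics/{name}.png',p[:,:,::-1]); return p,d
def tool():
    o=get_obs(); return np.array(o['tool_pos']),Rn.from_euler('xyz',o['tool_rot'],degrees=True).as_matrix(),o
E
python3 - <<'E'
from h import *
print(get_obs())
a,_=snap('scene','s0'); 
for q in ['fixture','hub_top','slot_floor','gear_foot','keeper_hinge','keeper_end','plunger_tip','spray_can','bearing','wrench']:
    print(q,[(np.round(r['point'],4),round(r['confidence'],2)) for r in nets.place_of(q,'scene')[:2]])
b,_=snap('top','t0')
for q in ['fixture','hub_top','slot_floor','gear_foot','keeper_hinge','keeper_end','plunger_tip','spray_can','bearing','wrench']:
    print(q,[(np.round(r['point'],4),round(r['confidence'],2)) for r in nets.place_of(q,'top')[:2]])
cv2.imwrite('pics/both0.png',cv2.resize(np.vstack([a,b])[:,:,::-1],(400,600)))
E
```

```text
pics
{'time_s': 0.0, 'qpos': array([65.72324342, 18.43940373, -4.01676135, 83.17406408,  1.29649819,
       78.53900397, -3.25981072]), 'joint_velocities': array([-0.0480757 , -0.02090698,  0.05992232, -0.06496228,  0.02486408,
        0.01089249,  0.0024827 ]), 'effort': array([ 1.48043564e-04, -4.91282880e+01, -4.03704699e-01, -3.12534606e+01,
       -6.39087427e-02,  4.35312814e-02,  2.01410489e-04]), 'tool_pos': array([ 0.27530241, -0.58822769,  0.22146511]), 'tool_rot': array([-1.79892857e+02,  6.68923898e-03,  2.50881494e+01]), 'force': array([ 0.43124026,  0.36863489, -0.00979979]), 'wrist_torque': array([0.0471332 , 0.02689482, 0.0381639 ]), 'grasp_force': 0.0, 'grip_width': 0.08650169139300946}
fixture [(array([0.6319, 0.0957, 0.0026]), 0.59)]
hub_top []
slot_floor []
gear_foot [(array([0.635 , 0.0928, 0.0532]), 0.97)]
keeper_hinge [(array([0.6244, 0.19  , 0.0926]), 0.87)]
keeper_end [(array([0.5485, 0.2558, 0.2337]), 0.84)]
plunger_tip [(array([ 0.5909, -0.001 ,  0.1001]), 0.81), (array([ 0.4432,  0.0951, -0.0006]), 0.69)]
spray_can [(array([ 6.537e-01, -1.728e-01,  1.000e-04]), 0.83)]
bearing [(array([ 0.6604,  0.3277, -0.0014]), 0.71)]
wrench [(array([ 0.4457,  0.0971, -0.0022]), 0.67)]
fixture [(array([0.6281, 0.1006, 0.002 ]), 0.62), (array([0.6048, 0.0947, 0.1014]), 0.47)]
hub_top [(array([0.6047, 0.0928, 0.1009]), 0.98), (array([0.6179, 0.1939, 0.0933]), 0.18)]
slot_floor [(array([0.611 , 0.0975, 0.089 ]), 0.57), (array([0.6027, 0.0953, 0.1006]), 0.33)]
gear_foot [(array([0.633 , 0.0963, 0.0545]), 0.89)]
keeper_hinge [(array([0.6175, 0.1896, 0.0946]), 0.94)]
keeper_end [(array([0.5476, 0.2504, 0.2365]), 0.82), (array([0.6058, 0.0953, 0.1003]), 0.3)]
plunger_tip [(array([ 0.59  , -0.0046,  0.1033]), 0.92), (array([ 0.6611,  0.3259, -0.0041]), 0.56)]
spray_can [(array([ 0.6566, -0.1722,  0.0012]), 0.56)]
bearing [(array([ 0.661 ,  0.3266, -0.0042]), 0.62)]
wrench []
```

View pics/s0.png

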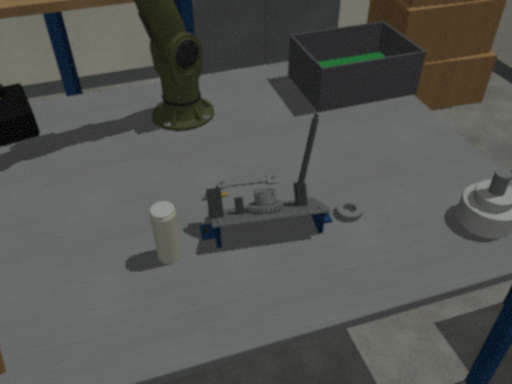

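View pics/t0.png

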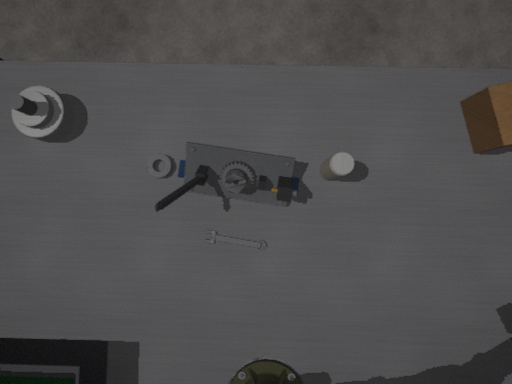

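The scene picture shows the fixture around (265,200), with the bar open at (308,160). In the top picture the gear is at (237,180), the bar runs from (203,175) to (158,207), the can is at (341,165) and the wrench at (237,241). The plate is yawed about -7°. Next I'll work out the fixture pose and a viewpoint for the wrist camera.

```bash
cat >> h.py <<'E'
def plate(yaw):
    return Rn.from_euler('z',yaw,degrees=True).as_matrix()@Rn.from_euler('y',-30,degrees=True).as_matrix()
def rows(target_p,target_R):
    "shift (mm) and rotvec (deg) in the tool's axes"
    p,R,o=tool()
    return np.round(R.T@(np.array(target_p)-p)*1000,1),np.round(Rn.from_matrix(R.T@target_R).as_rotvec(degrees=True),1)
def cloud(cam):
    p,d=optics.read_camera(cam); c=optics.camera_info(cam); f=192/np.tan(np.radians(c['fovy']/2))
    v,u=np.mgrid[:384,:512]; X=np.stack([(u-c['cx'])/f*d,(v-c['cy'])/f*d,d],-1)
    if 'R' in c: X=(X-c['t'])@np.array(c['R'])
    else:
        P,R,_=tool(); T=np.array(c['tool_from_camera']); X=(X@T[:3,:3].T+T[:3,3])@R.T+P
    return p,d,X
E
python3 - <<'E'
from h import *
print(optics.camera_info('wrist'))
p,d,X=cloud('top')
P=X[(d>0)&(abs(X[...,0]-.63)<.13)&(abs(X[...,1]-.095)<.2)]
# plate points on plane thru gear_foot
for yaw in (-7,):
    R=plate(yaw); q=(P-[.634,.0945,.054])@R
    m=(abs(q[:,2])<.006)&(abs(q[:,0])<.09)&(abs(q[:,1])<.165)
    Q=P[m]; 
    c=Q.mean(0); n=np.linalg.svd(Q-c,full_matrices=False)[2][2]; n*=np.sign(n[2]); print(n,np.degrees(np.arctan2(n[1],n[0]))-180,np.degrees(np.arccos(n[2])))
    r=cv2.minAreaRect((q[m][:,:2]*1000).astype(np.float32)); print(r,m.sum(), (Q-[.634,.0945,.054])@n @ np.ones(len(Q))/len(Q))
# target viewing pose
R=plate(-7); T=R@np.diag([1,-1,-1.])
print(T,rows(np.array([.605,.0945,.101])+R@[0,0,.2],T), Rn.from_matrix(T).as_euler('xyz',degrees=True))
E
```

```text
{'fovy': 69.37190781851811, 'cx': 253.8898915199151, 'cy': 193.04742059195044, 'tool_from_camera': array([[ 7.83992441e-04, -9.57037952e-01, -2.89961624e-01,
         8.00692862e-02],
       [ 9.99999536e-01,  5.87840051e-04,  7.63572901e-04,
        -8.41355567e-04],
       [-5.60317190e-04, -2.89962088e-01,  9.57037969e-01,
        -1.62300258e-01],
       [ 0.00000000e+00,  0.00000000e+00,  0.00000000e+00,
         1.00000000e+00]])}
[-0.49361683  0.06406334  0.86731673] -7.394715310460725 29.851692043789807
((-6.13739013671875, -1.1410369873046875), (299.9638977050781, 161.4569091796875), 89.43511199951172) 3615 0.0020495549099127947
[[ 0.85957018 -0.12186934  0.49627308]
 [-0.10554195 -0.99254615 -0.06093467]
 [ 0.5         0.         -0.8660254 ]] (array([ 503.3, -532.2,  -51.7]), array([-8.4, 29.2, 31.3])) [180. -30.  -7.]
```

```bash
for i in 1; do :; done
M='python3 -m creep'
$M '[{"tx":30,"ty":-32,"tz":-10},{"tx":61,"ty":-64,"tz":-20},{"tx":92,"ty":-96,"tz":-30},{"tx":122,"ty":-127,"tz":-40},{"tx":122,"ty":-127,"tz":-40}]'
$M '[{"tx":30,"ty":-32},{"tx":61,"ty":-64},{"tx":92,"ty":-96},{"tx":122,"ty":-127},{"tx":122,"ty":-127}]'
$M '[{"tx":30,"ty":-32},{"tx":61,"ty":-64},{"tx":92,"ty":-96},{"tx":122,"ty":-127},{"tx":122,"ty":-127}]'
$M '[{"wx":-1.4,"wy":4.9,"wz":5.2},{"wx":-2.8,"wy":9.7,"wz":10.4},{"wx":-4.2,"wy":14.6,"wz":15.6},{"wx":-4.2,"wy":14.6,"wz":15.6}]'
python3 - <<'E'
from h import *
R=plate(-7.4); T=R@np.diag([1,-1,-1.])
print(rows(np.array([.605,.0945,.101])+R@[0,-.03,.2],T),get_obs()['qpos'],get_obs()['force'])
E
```

```text
(array([ 487.6, -507.5,  -51.7]), array([-8.5, 29.2, 31.7])) [65.72215429 18.3924683  -4.01735403 83.10794661  1.29576978 78.53749291
 -3.26048683] [-0.65092642 -0.57489866 -0.31404189]validation failed for argument at $[0]...
validation failed for argument at $[0]...
validation failed for argument at $[0]...
validation failed for argument at $[0]...
```

```bash
python3 -m creep '[{"wx":0,"wy":0,"wz":0,"tx":30,"ty":-32,"tz":-10,"gripper":1},{"wx":0,"wy":0,"wz":0,"tx":60,"ty":-64,"tz":-20,"gripper":1},{"wx":0,"wy":0,"wz":0,"tx":90,"ty":-96,"tz":-30,"gripper":1},{"wx":0,"wy":0,"wz":0,"tx":120,"ty":-126,"tz":-40,"gripper":1},{"wx":0,"wy":0,"wz":0,"tx":120,"ty":-126,"tz":-40,"gripper":1}]'
```

```text
time_s: 1.57
tool_pos: [0.3351, -0.4178, 0.2648]
tool_rot: [179.9, -0.2, 25.5]
force: [1.3, -0.2, -0.2]
grip_width: 0.0872
grasp_force: 0.0
```

```bash

python3 -m creep '[{"wx":0,"wy":0,"wz":0,"tx":30,"ty":-32,"tz":0,"gripper":1},{"wx":0,"wy":0,"wz":0,"tx":60,"ty":-64,"tz":0,"gripper":1},{"wx":0,"wy":0,"wz":0,"tx":90,"ty":-96,"tz":0,"gripper":1},{"wx":0,"wy":0,"wz":0,"tx":120,"ty":-126,"tz":0,"gripper":1}]' | head -3
python3 -m creep '[{"wx":0,"wy":0,"wz":0,"tx":30,"ty":-32,"tz":0,"gripper":1},{"wx":0,"wy":0,"wz":0,"tx":60,"ty":-64,"tz":0,"gripper":1},{"wx":0,"wy":0,"wz":0,"tx":90,"ty":-96,"tz":0,"gripper":1},{"wx":0,"wy":0,"wz":0,"tx":120,"ty":-126,"tz":0,"gripper":1}]' | head -3
python3 -m creep '[{"wx":-1.2,"wy":4.1,"wz":4.5,"tx":30,"ty":-32,"tz":0,"gripper":1},{"wx":-2.4,"wy":8.2,"wz":9,"tx":60,"ty":-64,"tz":0,"gripper":1},{"wx":-3.6,"wy":12.3,"wz":13.5,"tx":90,"ty":-96,"tz":0,"gripper":1},{"wx":-4.8,"wy":16.4,"wz":18,"tx":120,"ty":-120,"tz":0,"gripper":1},{"wx":-4.8,"wy":16.4,"wz":18,"tx":120,"ty":-120,"tz":0,"gripper":1}]'
python3 - <<'E'
from h import *
R=plate(-7.4); T=R@np.diag([1,-1,-1.])
print(rows(np.array([.605,.0945,.101])+R@[0,-.03,.2],T),get_obs()['qpos'])
E
```

```text
time_s: 1.9
tool_pos: [0.3837, -0.2641, 0.2628]
tool_rot: [179.9, -0.0, 25.0]
time_s: 2.23
tool_pos: [0.4366, -0.1059, 0.2629]
tool_rot: [179.9, -0.0, 25.1]
time_s: 2.65
tool_pos: [0.494, 0.0605, 0.2632]
tool_rot: [177.8, -17.2, 7.7]
force: [-1.2, 1.7, -0.4]
grip_width: 0.0874
grasp_force: 0.0
(array([ 13. , -15.6,  -8.1]), array([-3.9, 12.5, 14.1])) [ 33.46966446 -16.94639134 -37.37671023 113.1491933  -10.07679492
  63.31180002 -83.70254152]
```

```bash

python3 -m creep '[{"wx":-1.5,"wy":4.5,"wz":5,"tx":6,"ty":-8,"tz":-4,"gripper":1},{"wx":-3.9,"wy":12.5,"wz":14,"tx":13,"ty":-15,"tz":-8,"gripper":1},{"wx":-3.9,"wy":12.5,"wz":14,"tx":13,"ty":-15,"tz":-8,"gripper":1},{"wx":-3.9,"wy":12.5,"wz":14,"tx":13,"ty":-15,"tz":-8,"gripper":1}]'
python3 - <<'E'
from h import *
R=plate(-7.4); T=R@np.diag([1,-1,-1.])
print(rows(np.array([.605,.0945,.101])+R@[0,-.03,.2],T),get_obs()['qpos'])
p,d=snap('wrist','w0')
for q in ['hub_top','slot_floor','gear_foot','keeper_hinge','keeper_end','plunger_tip']:
    print(q,[(np.round(r['point'],4),round(r['confidence'],2)) for r in nets.place_of(q,'wrist')[:2]])
E
```

```text
time_s: 2.98
tool_pos: [0.5073, 0.0635, 0.2727]
tool_rot: [177.5, -24.0, -1.2]
force: [-0.5, -0.6, -0.2]
grip_width: 0.0867
grasp_force: 0.0
(array([ -4.5, -13.8,  -4.3]), array([-0.4,  5.8,  5.7])) [  -0.76795595  -17.19766531  -13.09633026  116.67920316    5.56095723
   57.60798445 -107.83128089]
hub_top [(array([0.6588, 0.3238, 0.0007]), 0.69)]
slot_floor []
gear_foot []
keeper_hinge [(array([0.6227, 0.1913, 0.0961]), 0.59)]
keeper_end [(array([0.545 , 0.2523, 0.2328]), 0.58), (array([ 6.35e-01,  9.44e-02, -5.00e-04]), 0.2)]
plunger_tip [(array([0.5908, 0.0019, 0.0991]), 0.96), (array([ 0.6613,  0.3229, -0.0007]), 0.39)]
```

View pics/w0.png

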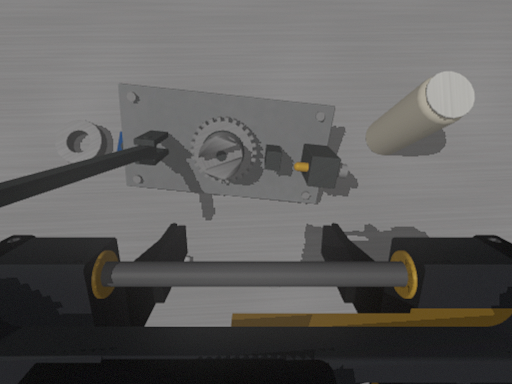

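The wrist picture shows the gear at (222,155), with its slot running from lower left to upper right. The plunger tip is at (300,167), a dark post at (272,155), the bar from (150,150) to the left edge, and the can at (420,110). I'll measure the slot and the fixture from depth.

```bash
python3 - <<'E'
from h import *
p,d,X=cloud('wrist')
P=X[(d>0)]
c0=np.array([.634,.0945,.054]); yaw=-7.4
for it in range(3):
    R=plate(yaw); q=(P-c0)@R
    m=(abs(q[:,2])<.005)&(abs(q[:,0])<.085)&(abs(q[:,1])<.16)
    r=cv2.minAreaRect((q[m][:,:2]*1000).astype(np.float32)); 
    if r[2]>45: dy=r[2]-90
    else: dy=r[2]
    n=np.linalg.svd(P[m]-P[m].mean(0),full_matrices=False)[2][2]; n*=np.sign(n[2])
    print(r,np.median(q[m][:,2]),n,np.degrees(np.arccos(n[2])),np.degrees(np.arctan2(-n[1],-n[0])))
    c0=c0+R@[r[0][0]/1000,r[0][1]/1000,np.median(q[m][:,2])]; yaw+=dy; print(c0,yaw)
R=plate(yaw); q=(P-c0)@R*1000
# boss centre from top face
b=q[(q[:,2]>50)&(q[:,2]<58)&(np.hypot(q[:,0],q[:,1])<45)]
print('boss top',len(b),np.median(b[:,2]),cv2.minEnclosingCircle(b[:,:2].astype(np.float32)))
s=q[(q[:,2]>36)&(q[:,2]<44)&(np.hypot(q[:,0],q[:,1])<24)]
cc=s[:,:2]-s[:,:2].mean(0); w,V=np.linalg.eigh(cc.T@cc); v=V[:,1]; print('slot',len(s),s.mean(0),v,'angle from +y',np.degrees(np.arctan2(-v[0],v[1])))
k=q[(abs(q[:,0])<20)&(q[:,1]<-35)&(q[:,1]>-155)&(q[:,2]>22)]
for y in range(-150,-35,6):
    z=k[(k[:,1]>=y)&(k[:,1]<y+6)]
    if len(z): print(y,z[:,2].max().round(),z[:,0].min().round(),z[:,0].max().round(),len(z))
cv2.imwrite('pics/crop1.png',cv2.resize(p[100:215,100:360,::-1],None,fx=3,fy=3,interpolation=cv2.INTER_CUBIC))
E
```

```text
((-1.5953903198242188, 0.063323974609375), (299.801025390625, 150.30642700195312), 89.8750228881836) 0.0023818744128441876 [-0.49596898  0.06482957  0.86591679] 30.012443464856094 -7.447078275894086
[0.631457   0.09489413 0.05526507] -7.524977111816407
((-7.62939453125e-06, 0.001953125), (299.80084228515625, 150.30645751953125), 89.9832534790039) 1.392616311248471e-05 [-0.49617648  0.06495753  0.86578832] 30.027156338477088 -7.458526901640224
[0.63145034 0.09489698 0.05527713] -7.5417236328125
((7.62939453125e-06, 0.0002593994140625), (299.8008117675781, 150.30645751953125), 89.99775695800781) -1.163838292979105e-06 [-0.49618742  0.06497086  0.86578105] 30.027988622676908 -7.459877679852493
[0.63145096 0.09489716 0.05527612] -7.543966674804688
boss top 840 53.841332159723336 ((-0.025501973927021027, -0.14855405688285828), 28.125947952270508)
slot 464 [-1.50263464 -0.9756875  40.35656603] [-0.42659715  0.90444175] angle from +y 25.251799752889635
-150 74.0 -19.0 20.0 147
-144 74.0 -20.0 20.0 160
-138 73.0 -19.0 20.0 164
-132 74.0 -19.0 20.0 159
-126 340.0 -18.0 20.0 168
-120 341.0 -19.0 20.0 317
-114 341.0 -16.0 18.0 102
-108 341.0 -5.0 16.0 62
-102 341.0 -12.0 20.0 318
-96 316.0 0.0 20.0 843
-90 270.0 18.0 20.0 17
-84 43.0 -12.0 13.0 33
-78 43.0 -12.0 13.0 96
-72 43.0 -13.0 13.0 101
-66 43.0 -12.0 13.0 105
-60 36.0 -4.0 -3.0 2
```

View pics/crop1.png

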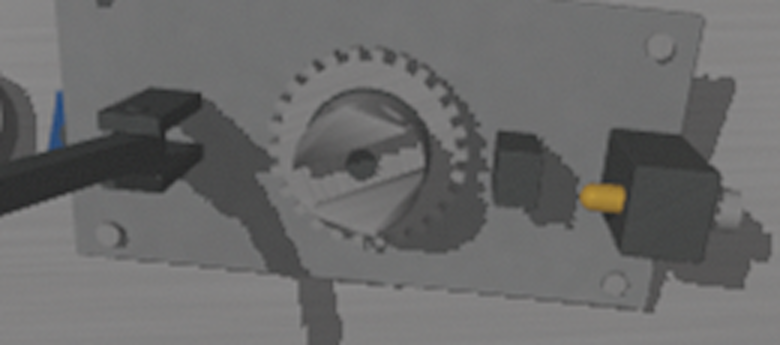

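```bash
cat >> h.py <<'E'
YAW=-7.5; R0=plate(YAW); C0=np.array([.63145,.0949,.0553])
def slot(cam='wrist'):
    p,d,X=cloud(cam); q=(X[d>0]-C0)@R0*1000; r=np.hypot(q[:,0],q[:,1])
    t=q[(q[:,2]>51)&(q[:,2]<57)&(r<28)]; f=q[(q[:,2]>37)&(q[:,2]<43)&(r<26)]
    best=[]
    for a in np.arange(-90,90,.5):
        n=np.array([np.cos(np.radians(a)),np.sin(np.radians(a))]) # normal of slot at angle a from +y
        best.append((np.sum(abs(t[:,:2]@n)<9.5)/max(len(t),1)+np.sum(abs(f[:,:2]@n)>10.5)/max(len(f),1),a))
    best.sort(); return len(t),len(f),best[:8]
def grasp(alpha,h,dx=0,dy=0):
    "pose with tool z=-plate z, tool x = plate y turned by alpha, TCP h mm above plate on gear axis"
    a=np.radians(alpha); x=R0@[-np.sin(a),np.cos(a),0]; z=-R0[:,2]
    return C0+R0@np.array([dx,dy,h])/1000, np.stack([x,np.cross(z,x),z],1)
E
python3 - <<'E'
from h import *
print(slot())
print(rows(*grasp(30,110)), rows(*grasp(30,200)))
p,d,X=cloud('wrist');q=(X[d>0]-C0)@R0*1000
b=q[(q[:,1]>100)&(q[:,2]>80)&(q[:,2]<240)&(abs(q[:,0])<15)]; print('bar',len(b),np.polyfit(b[:,2]-49,b[:,1]-95,1))
E
```

```text
(828, 499, [(np.float64(0.0), np.float64(24.5)), (np.float64(0.0), np.float64(25.0)), (np.float64(0.0), np.float64(25.5)), (np.float64(0.004008016032064128), np.float64(24.0)), (np.float64(0.007219753516695226), np.float64(26.0)), (np.float64(0.010431491001326324), np.float64(23.5)), (np.float64(0.022482162392417685), np.float64(23.0)), (np.float64(0.024897621329615753), np.float64(26.5))])
(array([ 14.2, -47.2, 136.8]), array([  -6.4,    3.2, -114.1])) (array([  4.8, -48.2,  47.3]), array([  -6.4,    3.2, -114.1]))
bar 2637 [ 0.31441779 -3.9561096 ]
```

```bash

for i in 1; do
python3 -m creep '[{"wx":-0.4,"wy":0.2,"wz":-7,"tx":0,"ty":0,"tz":0,"gripper":1},{"wx":-0.8,"wy":0.4,"wz":-14,"tx":0,"ty":0,"tz":0,"gripper":1},{"wx":-1.2,"wy":0.6,"wz":-21,"tx":0,"ty":0,"tz":0,"gripper":1},{"wx":-1.6,"wy":0.8,"wz":-28.5,"tx":0,"ty":0,"tz":0,"gripper":1},{"wx":-1.6,"wy":0.8,"wz":-28.5,"tx":0,"ty":0,"tz":0,"gripper":1}]' |head -3
python3 -m creep '[{"wx":-0.4,"wy":0.2,"wz":-7,"tx":0,"ty":0,"tz":0,"gripper":1},{"wx":-0.8,"wy":0.4,"wz":-14,"tx":0,"ty":0,"tz":0,"gripper":1},{"wx":-1.2,"wy":0.6,"wz":-21,"tx":0,"ty":0,"tz":0,"gripper":1},{"wx":-1.6,"wy":0.8,"wz":-28.5,"tx":0,"ty":0,"tz":0,"gripper":1},{"wx":-1.6,"wy":0.8,"wz":-28.5,"tx":0,"ty":0,"tz":0,"gripper":1}]' |head -3
python3 -m creep '[{"wx":-0.4,"wy":0.2,"wz":-7,"tx":0,"ty":0,"tz":0,"gripper":1},{"wx":-0.8,"wy":0.4,"wz":-14,"tx":0,"ty":0,"tz":0,"gripper":1},{"wx":-1.2,"wy":0.6,"wz":-21,"tx":0,"ty":0,"tz":0,"gripper":1},{"wx":-1.6,"wy":0.8,"wz":-28.5,"tx":0,"ty":0,"tz":0,"gripper":1},{"wx":-1.6,"wy":0.8,"wz":-28.5,"tx":0,"ty":0,"tz":0,"gripper":1}]'
done
python3 - <<'E'
from h import *
print(rows(*grasp(30,90)), get_obs()['qpos'])
E
```

```text
time_s: 3.9
tool_pos: [0.5083, 0.0644, 0.2711]
tool_rot: [164.2, -19.9, 29.6]
time_s: 4.32
tool_pos: [0.5136, 0.0658, 0.27]
tool_rot: [155.3, -10.4, 57.3]
time_s: 4.73
tool_pos: [0.5204, 0.0678, 0.2685]
tool_rot: [151.9, 1.9, 83.0]
force: [-0.1, -0.1, -0.7]
grip_width: 0.0869
grasp_force: 0.0
(array([ 45.2,  -8.3, 147.3]), array([ -2.2,   0.9, -28.6])) [ -9.43890908 -17.23792591  -8.59512879 118.67187624  13.08461604
  54.08521912 -30.1156295 ]
```

```bash

python3 -m creep '[{"wx":-0.5,"wy":0.2,"wz":-6,"tx":8,"ty":-1,"tz":25,"gripper":1},{"wx":-1,"wy":0.4,"wz":-12,"tx":18,"ty":-3,"tz":55,"gripper":1},{"wx":-1.5,"wy":0.6,"wz":-18,"tx":28,"ty":-5,"tz":90,"gripper":1},{"wx":-2,"wy":0.8,"wz":-24,"tx":36,"ty":-7,"tz":120,"gripper":1},{"wx":-2.2,"wy":0.9,"wz":-28.6,"tx":45,"ty":-8,"tz":147,"gripper":1}]'
python3 -m creep '[{"wx":0,"wy":0,"wz":0,"tx":0,"ty":0,"tz":0,"gripper":1},{"wx":0,"wy":0,"wz":0,"tx":0,"ty":0,"tz":0,"gripper":1}]'
python3 - <<'E'
from h import *
print(rows(*grasp(30,24)), get_obs()['qpos'])
E
```

```text
time_s: 5.15
tool_pos: [0.5868, 0.1006, 0.1317]
tool_rot: [153.5, 14.4, 109.0]
force: [-0.0, -0.0, 0.2]
grip_width: 0.0869
grasp_force: 0.0
time_s: 5.32
tool_pos: [0.5861, 0.1006, 0.1319]
tool_rot: [153.6, 14.3, 108.9]
force: [-0.3, 0.3, 0.6]
grip_width: 0.0869
grasp_force: 0.0
(array([-0.5,  1.5, 65.2]), array([-0.2, -0.1, -0.2])) [-11.92926664  -1.7618073   -8.64200941 122.8684416   23.95379136
  34.51430335 -15.27312492]
```

```bash

python3 -m creep '[{"wx":0,"wy":0,"wz":0,"tx":0,"ty":1,"tz":20,"gripper":1},{"wx":0,"wy":0,"wz":0,"tx":0,"ty":1,"tz":45,"gripper":1},{"wx":0,"wy":0,"wz":0,"tx":0,"ty":1,"tz":65,"gripper":1},{"wx":0,"wy":0,"wz":0,"tx":0,"ty":1,"tz":65,"gripper":1}]' 20
python3 -m creep '[{"wx":0,"wy":0,"wz":0,"tx":0,"ty":0,"tz":0,"gripper":-0.2},{"wx":0,"wy":0,"wz":0,"tx":0,"ty":0,"tz":0,"gripper":-0.2},{"wx":0,"wy":0,"wz":0,"tx":0,"ty":0,"tz":0,"gripper":-0.2},{"wx":0,"wy":0,"wz":0,"tx":0,"ty":0,"tz":0,"gripper":-0.2},{"wx":0,"wy":0,"wz":0,"tx":0,"ty":0,"tz":0,"gripper":-0.2}]' 20
python3 - <<'E'
from h import *
print(rows(*grasp(5,24)), rows(*grasp(30,24)))
E
```

```text
time_s: 5.65
tool_pos: [0.6201, 0.0959, 0.0769]
tool_rot: [153.5, 14.4, 108.9]
force: [-1.3, 1.0, -0.2]
grip_width: 0.087
grasp_force: 0.0
time_s: 6.07
tool_pos: [0.6203, 0.098, 0.0794]
tool_rot: [153.3, 14.5, 109.2]
force: [-0.2, 0.1, -0.7]
grip_width: 0.0614
grasp_force: 0.0
(array([-0.3, -2.7,  2.6]), array([ 0.1, -0.1, 25.1])) (array([-0.3, -2.7,  2.6]), array([ 0.1, -0.1,  0.1]))
```

```bash

python3 -m creep '[{"wx":0,"wy":0,"wz":0,"tx":0,"ty":-1,"tz":0,"gripper":-0.2},{"wx":0,"wy":0,"wz":0,"tx":0,"ty":-1,"tz":0,"gripper":-0.2},{"wx":0,"wy":0,"wz":0,"tx":0,"ty":-1,"tz":0,"gripper":-0.2}]' 20
python3 -m creep '[{"wx":0,"wy":0,"wz":5,"tx":0,"ty":0,"tz":0,"gripper":-0.2},{"wx":0,"wy":0,"wz":10,"tx":0,"ty":0,"tz":0,"gripper":-0.2},{"wx":0,"wy":0,"wz":15,"tx":0,"ty":0,"tz":0,"gripper":-0.2},{"wx":0,"wy":0,"wz":20,"tx":0,"ty":0,"tz":0,"gripper":-0.2},{"wx":0,"wy":0,"wz":25,"tx":0,"ty":0,"tz":0,"gripper":-0.2}]' 20
python3 -m creep '[{"wx":0,"wy":0,"wz":0,"tx":0,"ty":0,"tz":0,"gripper":-0.2},{"wx":0,"wy":0,"wz":0,"tx":0,"ty":0,"tz":0,"gripper":-0.2}]' 20
python3 - <<'E'
from h import *
print(rows(*grasp(5,24)))
E
```

```text
time_s: 6.32
tool_pos: [0.6184, 0.0968, 0.0776]
tool_rot: [153.5, 14.5, 109.2]
force: [-6.7, -0.9, 5.7]
grip_width: 0.0552
grasp_force: 20.0
time_s: 6.73
tool_pos: [0.6189, 0.0969, 0.0779]
tool_rot: [150.1, 2.4, 86.8]
force: [-4.1, -1.9, 5.1]
grip_width: 0.0555
grasp_force: 20.0
time_s: 6.9
tool_pos: [0.6189, 0.0969, 0.0779]
tool_rot: [150.1, 2.5, 86.9]
force: [-4.8, -1.2, 5.3]
grip_width: 0.0555
grasp_force: 20.0
(array([-0.3, -0.3,  2. ]), array([-0. , -0. ,  0.1]))
```

```bash

python3 -m creep '[{"wx":0,"wy":0,"wz":0,"tx":0,"ty":0,"tz":0,"gripper":1},{"wx":0,"wy":0,"wz":0,"tx":0,"ty":0,"tz":0,"gripper":1},{"wx":0,"wy":0,"wz":0,"tx":0,"ty":0,"tz":0,"gripper":1},{"wx":0,"wy":0,"wz":0,"tx":0,"ty":0,"tz":0,"gripper":1},{"wx":0,"wy":0,"wz":0,"tx":0,"ty":0,"tz":-10,"gripper":1}]'
python3 -m creep '[{"wx":0,"wy":0,"wz":0,"tx":0,"ty":0,"tz":-20,"gripper":1},{"wx":0,"wy":0,"wz":0,"tx":0,"ty":0,"tz":-50,"gripper":1},{"wx":0,"wy":0,"wz":0,"tx":0,"ty":0,"tz":-85,"gripper":1},{"wx":0,"wy":0,"wz":0,"tx":0,"ty":0,"tz":-120,"gripper":1},{"wx":0,"wy":0,"wz":0,"tx":0,"ty":0,"tz":-120,"gripper":1}]'
python3 - <<'E'
from h import *
a=slot(); print(a[:2],[tuple(map(float,b)) for b in a[2]]); snap('wrist','w1')
print(nets.place_of('keeper_end','wrist')[:1],nets.place_of('keeper_hinge','wrist')[:1])
print(get_obs()['qpos'])
E
```

```text
time_s: 7.32
tool_pos: [0.6134, 0.0974, 0.0845]
tool_rot: [150.3, 2.6, 87.0]
force: [-0.5, -0.4, -0.2]
grip_width: 0.0807
grasp_force: 0.0
time_s: 7.73
tool_pos: [0.5558, 0.1081, 0.1983]
tool_rot: [149.5, 2.3, 87.1]
force: [0.5, 0.9, 0.8]
grip_width: 0.0869
grasp_force: 0.0
(967, 731) [(0.12387586524954129, 2.5), (0.12454359103493252, -3.0), (0.12557771719832445, -3.5), (0.12557771719832445, 2.0), (0.126945706254412, 0.0), (0.12727956914710764, 1.5), (0.12727956914710764, 3.0), (0.12797983241780395, -4.0)]
[] [{'point': [0.6214, 0.1942, 0.0946], 'confidence': 0.74}]
[-14.6715269   -9.50268597  -7.58970861 122.63566618  19.82768043
  42.05681219 -36.65699754]
```

View pics/w1.png

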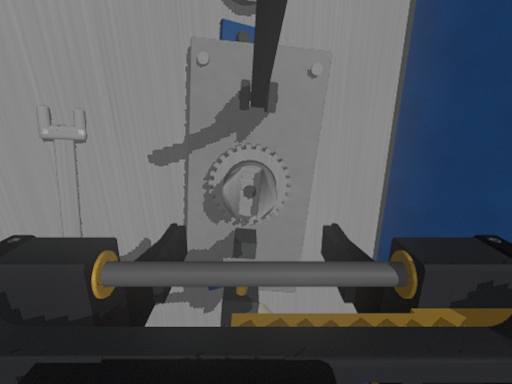

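The slot at (250,190) now lies along the plate, about 0° off, pointing at the hinge at (258,95) under the open bar. Next I'll raise the gripper, turn the tool vertical, shut it and go round to the outer side of the bar.

```bash
cat >> h.py <<'E'
def vert(y,h,dz=0,tilt=0):
    "vertical tool, closing axis across the bar, TCP over plate point (0,y,h)"
    x=R0[:,1]; z=Rn.from_rotvec(np.radians(tilt)*x).apply([0,0,-1.]); return C0+R0@np.array([0,y,h])/1000+[0,0,dz/1000], np.stack([x,np.cross(z,x),z],1)
E
python3 - <<'E'
from h import *
p,T=vert(60,205); p[2]=.32
print(p,rows(p,T)); p,T=vert(190,205); p[2]=.31; print(p,rows(p,T))
E
```

```text
[0.53765847 0.16776563 0.32      ] (array([  55.7,   49. , -125.3]), array([29.9,  1.3,  5.1]))
[0.55462688 0.29665346 0.31      ] (array([ 185.6,   55.8, -116.5]), array([29.9,  1.3,  5.1]))
```

```bash

python3 -m creep '[{"wx":6,"wy":0.2,"wz":1,"tx":-1,"ty":10,"tz":-27,"gripper":-1},{"wx":12,"wy":0.5,"wz":2,"tx":-2,"ty":20,"tz":-54,"gripper":-1},{"wx":18,"wy":0.8,"wz":3,"tx":-3,"ty":30,"tz":-81,"gripper":-1},{"wx":24,"wy":1,"wz":4,"tx":-4,"ty":40,"tz":-105,"gripper":-1},{"wx":29.9,"wy":1.3,"wz":5,"tx":-4,"ty":49,"tz":-125,"gripper":-1}]' 30
python3 -m creep '[{"wx":0,"wy":0,"wz":0,"tx":0,"ty":0,"tz":0,"gripper":-1},{"wx":0,"wy":0,"wz":0,"tx":0,"ty":0,"tz":0,"gripper":-1},{"wx":0,"wy":0,"wz":0,"tx":0,"ty":0,"tz":0,"gripper":-1}]'
python3 - <<'E'
from h import *
p,T=vert(190,205); p[2]=.31; print(p,rows(p,T),get_obs()['qpos'])
E
```

```text
time_s: 8.35
tool_pos: [0.5351, 0.1085, 0.3243]
tool_rot: [-179.8, -0.0, 82.5]
force: [0.9, -0.5, 0.1]
grip_width: 0.0614
grasp_force: 0.0
time_s: 8.6
tool_pos: [0.5345, 0.1083, 0.3202]
tool_rot: [-179.9, 0.1, 82.6]
force: [-0.1, 0.5, -0.4]
grip_width: 0.0416
grasp_force: 0.0
[0.55462688 0.29665346 0.31      ] (array([189.4,  -4.4,   9.9]), array([-0.1,  0.1,  0.1])) [-1.38619548e+01  4.09833609e+00 -4.25341671e-01  8.89403815e+01
  6.22661812e-02  8.71146521e+01 -2.17262294e+01]
```

```bash

python3 -m creep '[{"wx":0,"wy":0,"wz":0,"tx":36,"ty":-1,"tz":0,"gripper":-1},{"wx":0,"wy":0,"wz":0,"tx":75,"ty":-2,"tz":0,"gripper":-1},{"wx":0,"wy":0,"wz":0,"tx":114,"ty":-3,"tz":0,"gripper":-1},{"wx":0,"wy":0,"wz":0,"tx":153,"ty":-4,"tz":0,"gripper":-1},{"wx":0,"wy":0,"wz":0,"tx":190,"ty":-4,"tz":0,"gripper":-1}]'
python3 -m creep '[{"wx":0,"wy":0,"wz":0,"tx":0,"ty":0,"tz":0,"gripper":-1},{"wx":0,"wy":0,"wz":0,"tx":0,"ty":0,"tz":25,"gripper":-1},{"wx":0,"wy":0,"wz":0,"tx":0,"ty":0,"tz":55,"gripper":-1},{"wx":0,"wy":0,"wz":0,"tx":0,"ty":0,"tz":92,"gripper":-1},{"wx":0,"wy":0,"wz":0,"tx":0,"ty":0,"tz":92,"gripper":-1}]'
python3 - <<'E'
from h import *
p,T=vert(180,205); p[2]=.226; print(p,rows(p,T),get_obs()['grip_width'])
E
```

```text
time_s: 9.02
tool_pos: [0.5536, 0.2994, 0.3213]
tool_rot: [-180.0, 0.1, 82.7]
force: [0.4, -0.5, 0.8]
grip_width: 0.0084
grasp_force: 0.0
time_s: 9.43
tool_pos: [0.5501, 0.2946, 0.2213]
tool_rot: [-179.4, 0.6, 82.7]
force: [-1.5, -1.3, -2.3]
grip_width: 0.0003
grasp_force: 0.0
[0.55332162 0.28673901 0.226     ] (array([-7.4,  4.1, -4.7]), array([-0.6,  0.6,  0.1])) 0.00029888139589746854
```

```bash

python3 -m creep '[{"wx":0,"wy":0,"wz":0,"tx":-12,"ty":2,"tz":0,"gripper":-1},{"wx":0,"wy":0,"wz":0,"tx":-24,"ty":2,"tz":0,"gripper":-1},{"wx":0,"wy":0,"wz":0,"tx":-38,"ty":2,"tz":0,"gripper":-1},{"wx":0,"wy":0,"wz":0,"tx":-52,"ty":2,"tz":0,"gripper":-1},{"wx":0,"wy":0,"wz":0,"tx":-66,"ty":2,"tz":0,"gripper":-1}]'
python3 -m creep '[{"wx":0,"wy":0,"wz":0,"tx":-12,"ty":0,"tz":0,"gripper":-1},{"wx":0,"wy":0,"wz":0,"tx":-24,"ty":0,"tz":0,"gripper":-1},{"wx":0,"wy":0,"wz":0,"tx":-36,"ty":0,"tz":0,"gripper":-1},{"wx":0,"wy":0,"wz":0,"tx":-48,"ty":0,"tz":0,"gripper":-1},{"wx":0,"wy":0,"wz":0,"tx":-48,"ty":0,"tz":0,"gripper":-1}]'
python3 - <<'E'
from h import *
p,T=vert(33,205); p[2]=.226; print(p,rows(p,T))
print([(np.round(r['point'],3),r['confidence']) for c in ['scene'] for _ in [snap(c,'s1')] for r in nets.place_of('keeper_end',c)[:1]])
E
```

```text
time_s: 9.85
tool_pos: [0.5501, 0.2301, 0.2333]
tool_rot: [179.7, -0.1, 82.5]
force: [-0.1, 1.2, 1.3]
grip_width: 0.0003
grasp_force: 0.6
time_s: 10.27
tool_pos: [0.5432, 0.18, 0.2309]
tool_rot: [179.9, 0.1, 82.3]
force: [0.8, -1.0, 0.7]
grip_width: 0.0002
grasp_force: 0.0
[0.53413427 0.14099662 0.226     ] (array([-39.8,  -3.8,   4.9]), array([ 0.1,  0.1, -0.2]))
[(array([0.536, 0.162, 0.235]), 0.75)]
```

```bash

python3 -m creep '[{"wx":0,"wy":0,"wz":0,"tx":-12,"ty":-1,"tz":2,"gripper":-1},{"wx":0,"wy":0,"wz":0,"tx":-24,"ty":-2,"tz":3,"gripper":-1},{"wx":0,"wy":0,"wz":0,"tx":-36,"ty":-3,"tz":4,"gripper":-1},{"wx":0,"wy":0,"wz":0,"tx":-46,"ty":-3,"tz":4,"gripper":-1},{"wx":0,"wy":0,"wz":0,"tx":-46,"ty":-3,"tz":4,"gripper":-1}]'
python3 - <<'E'
from h import *
snap('scene','s2'); print([(np.round(R0.T@(np.array(r['point'])-C0)*1000),r['confidence']) for r in nets.place_of('keeper_end','scene')[:1]])
for i in range(10): optics.read_camera('scene')
snap('scene','s2'); print([(np.round(R0.T@(np.array(r['point'])-C0)*1000),r['confidence']) for r in nets.place_of('keeper_end','scene')[:1]])
print(get_obs()['force'],get_obs()['tool_pos'])
E
```

```text
time_s: 10.78
tool_pos: [0.5339, 0.135, 0.2268]
tool_rot: [179.9, 0.1, 82.3]
force: [-0.1, -0.9, 0.4]
grip_width: 0.0006
grasp_force: 0.0
[]
[(array([  2., -32., 155.]), 0.85)]
[-0.03863461 -0.08758743 -1.13274496] [0.53404531 0.13891624 0.22686498]
```

```bash
python3 - <<'E'
from h import *
print(rows(*grasp(0,115,dy=-70)))
E
```

```text
(array([-101. ,   44.6,   72. ]), array([-29.9,  -0. ,   0.1]))
```

```bash

python3 -m creep '[{"wx":-6,"wy":0,"wz":0,"tx":-22,"ty":6,"tz":5,"gripper":-1},{"wx":-12,"wy":0,"wz":0,"tx":-46,"ty":14,"tz":18,"gripper":-1},{"wx":-18,"wy":0,"wz":0,"tx":-70,"ty":24,"tz":36,"gripper":-1},{"wx":-24,"wy":0,"wz":0,"tx":-90,"ty":34,"tz":54,"gripper":-1},{"wx":-30,"wy":0,"wz":0,"tx":-101,"ty":45,"tz":72,"gripper":-1}]'
python3 -m creep '[{"wx":0,"wy":0,"wz":0,"tx":0,"ty":0,"tz":0,"gripper":-1},{"wx":0,"wy":0,"wz":0,"tx":0,"ty":0,"tz":0,"gripper":-1},{"wx":0,"wy":0,"wz":0,"tx":0,"ty":0,"tz":0,"gripper":-1}]'
python3 - <<'E'
from h import *
print(rows(*grasp(0,75,dy=-70)))
a,_,X=cloud('scene'); cv2.imwrite('pics/s3.png',cv2.resize(a[140:270,170:370,::-1],None,fx=4,fy=4,interpolation=cv2.INTER_CUBIC))
print([(np.round(R0.T@(np.array(r['point'])-C0)*1000),r['confidence']) for r in nets.place_of('keeper_end','scene')[:1]])
E
```

```text
time_s: 11.9
tool_pos: [0.5658, 0.0305, 0.1556]
tool_rot: [149.6, -0.1, 82.5]
force: [0.8, -1.7, -0.7]
grip_width: 0.0005
grasp_force: 0.0
time_s: 12.15
tool_pos: [0.568, 0.0341, 0.1581]
tool_rot: [149.8, -0.1, 82.6]
force: [1.0, -0.0, 0.7]
grip_width: 0.0004
grasp_force: 0.0
(array([-1.5, -3.9, 41.5]), array([ 0.2, -0.1,  0. ]))
[(array([ -0., -70.,  59.]), 0.74)]
```

View pics/s3.png

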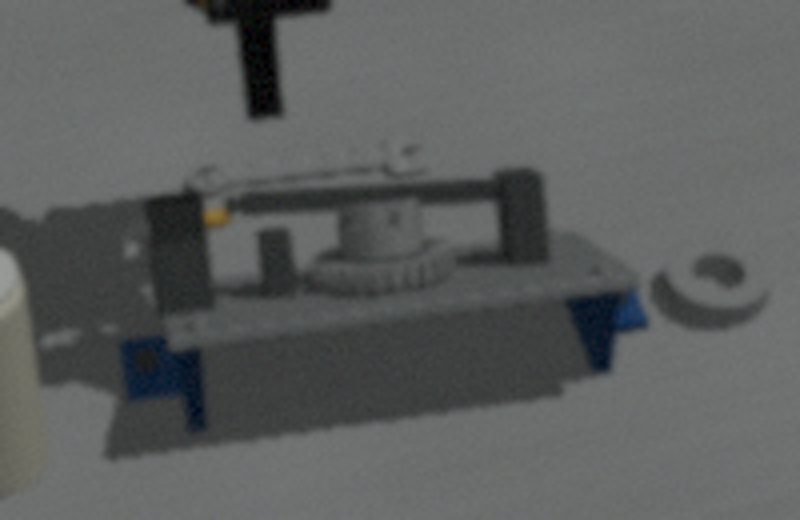

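The bar lies in the slot with its nose resting on the plunger at (215,215). Its end is about 59 mm above the plate, so the angle is roughly 0.06–0.08 rad. Next I'll press it.

```bash

python3 -m creep '[{"wx":0,"wy":0,"wz":0,"tx":-1,"ty":-3,"tz":15,"gripper":-1},{"wx":0,"wy":0,"wz":0,"tx":-1,"ty":-3,"tz":30,"gripper":-1},{"wx":0,"wy":0,"wz":0,"tx":-1,"ty":-3,"tz":40,"gripper":-1},{"wx":0,"wy":0,"wz":0,"tx":-1,"ty":-3,"tz":40,"gripper":-1},{"wx":0,"wy":0,"wz":0,"tx":-1,"ty":-3,"tz":40,"gripper":-1}]'
python3 - <<'E'
from h import *
print(rows(*grasp(0,56,dy=-70)))
E
python3 -m creep '[{"wx":0,"wy":0,"wz":0,"tx":0,"ty":0,"tz":2,"gripper":-1},{"wx":0,"wy":0,"wz":0,"tx":0,"ty":0,"tz":4,"gripper":-1},{"wx":0,"wy":0,"wz":0,"tx":0,"ty":0,"tz":6,"gripper":-1},{"wx":0,"wy":0,"wz":0,"tx":0,"ty":0,"tz":8,"gripper":-1},{"wx":0,"wy":0,"wz":0,"tx":0,"ty":0,"tz":10,"gripper":-1}]'
python3 - <<'E'
from h import *
print(rows(*grasp(0,56,dy=-70)))
E
```

```text
time_s: 12.67
tool_pos: [0.5839, 0.0301, 0.1195]
tool_rot: [149.9, -0.0, 82.6]
force: [-0.1, -0.2, -0.1]
grip_width: 0.0005
grasp_force: 0.0
(array([ 0.4,  1.4, 18.9]), array([ 0.1, -0.1,  0.1]))
time_s: 13.08
tool_pos: [0.5879, 0.029, 0.1115]
tool_rot: [149.9, 0.0, 82.5]
force: [-11.8, 0.1, 12.5]
grip_width: 0.0007
grasp_force: 8.7
(array([1. , 1.8, 9.9]), array([ 0.1, -0. ,  0. ]))
```

```bash

python3 -m creep '[{"wx":0,"wy":0,"wz":0,"tx":0,"ty":0,"tz":1,"gripper":-1},{"wx":0,"wy":0,"wz":0,"tx":0,"ty":0,"tz":2,"gripper":-1},{"wx":0,"wy":0,"wz":0,"tx":0,"ty":0,"tz":3,"gripper":-1},{"wx":0,"wy":0,"wz":0,"tx":0,"ty":0,"tz":4,"gripper":-1}]'
python3 -m creep '[{"wx":0,"wy":0,"wz":0,"tx":0,"ty":0,"tz":1,"gripper":-1},{"wx":0,"wy":0,"wz":0,"tx":0,"ty":0,"tz":2,"gripper":-1},{"wx":0,"wy":0,"wz":0,"tx":0,"ty":0,"tz":3,"gripper":-1},{"wx":0,"wy":0,"wz":0,"tx":0,"ty":0,"tz":4,"gripper":-1}]'
python3 - <<'E'
from h import *
print(rows(*grasp(0,56,dy=-70)))
E
```

```text
time_s: 13.42
tool_pos: [0.59, 0.0283, 0.1076]
tool_rot: [149.9, 0.0, 82.5]
force: [-3.8, -1.3, 5.1]
grip_width: 0.0003
grasp_force: 2.8
time_s: 13.75
tool_pos: [0.5919, 0.0285, 0.1032]
tool_rot: [149.9, -0.0, 82.6]
force: [0.2, -0.2, 0.1]
grip_width: 0.0007
grasp_force: 0.0
(array([1. , 2.5, 0.7]), array([ 0.1, -0.1,  0. ]))
```

```bash

python3 -m creep '[{"wx":0,"wy":0,"wz":0,"tx":0,"ty":0,"tz":1,"gripper":-1},{"wx":0,"wy":0,"wz":0,"tx":0,"ty":0,"tz":2,"gripper":-1},{"wx":0,"wy":0,"wz":0,"tx":0,"ty":0,"tz":2.5,"gripper":-1},{"wx":0,"wy":0,"wz":0,"tx":0,"ty":0,"tz":2.5,"gripper":-1}]'
python3 - <<'E'
from h import *
print(rows(*grasp(0,56,dy=-70)))
E
```

```text
time_s: 14.08
tool_pos: [0.5924, 0.0286, 0.1018]
tool_rot: [150.0, 0.0, 82.6]
force: [-15.9, 0.2, 16.6]
grip_width: 0.0004
grasp_force: 11.0
(array([ 0.8,  2.8, -0.7]), array([ 0. , -0. ,  0.1]))
```

```bash

python3 -m creep '[{"wx":0,"wy":0,"wz":0,"tx":0,"ty":0,"tz":-10,"gripper":-1},{"wx":0,"wy":0,"wz":0,"tx":0,"ty":0,"tz":-40,"gripper":-1},{"wx":0,"wy":0,"wz":0,"tx":0,"ty":0,"tz":-75,"gripper":-1},{"wx":0,"wy":0,"wz":0,"tx":0,"ty":0,"tz":-110,"gripper":-1},{"wx":0,"wy":0,"wz":0,"tx":0,"ty":0,"tz":-110,"gripper":-1}]'
python3 -m creep '[{"wx":0,"wy":0,"wz":0,"tx":-30,"ty":-20,"tz":0,"gripper":-1},{"wx":0,"wy":0,"wz":0,"tx":-60,"ty":-40,"tz":0,"gripper":-1},{"wx":0,"wy":0,"wz":0,"tx":-60,"ty":-40,"tz":0,"gripper":-1},{"wx":0,"wy":0,"wz":0,"tx":-60,"ty":-40,"tz":0,"gripper":-1}]'
python3 - <<'E'
from h import *
for c in ('wrist','top'):
    p,d,X=cloud(c); q=(X-C0)@R0*1000; m=(d>0)&(abs(q[...,0])<5)&(q[...,1]<85)&(q[...,1]>-95)&(q[...,2]>45)&(q[...,2]<90); b=q[m]; print(c,len(b), np.polyfit(b[:,1],b[:,2],1) if len(b)>20 else '', b[:,2].mean())
a,_=snap('scene','s4x'); cv2.imwrite('pics/s4.png',cv2.resize(a[140:270,150:370,::-1],None,fx=3.6,fy=3.6,interpolation=cv2.INTER_CUBIC))
for q in ['keeper_end']: print([(np.round(R0.T@(np.array(r['point'])-C0)*1000),r['confidence']) for r in nets.place_of(q,'scene')[:1]])
for q in ['spray_can','bearing','wrench']: print(q,[np.round(r['point'],3) for r in nets.place_of(q,'scene')[:1]])
E
```

```text
time_s: 14.5
tool_pos: [0.5398, 0.0371, 0.2036]
tool_rot: [149.4, -0.2, 82.7]
force: [0.8, 0.1, 0.5]
grip_width: 0.0005
grasp_force: 0.0
time_s: 14.83
tool_pos: [0.5093, -0.0233, 0.1679]
tool_rot: [150.6, 0.1, 82.0]
force: [1.2, 0.1, -0.0]
grip_width: 0.0008
grasp_force: 0.0
wrist 1848 [1.01869626e-02 5.70723635e+01] 56.81237482478757
top 227 [2.61488187e-03 5.56208618e+01] 55.60907456968802
[(array([  3., -68.,  47.]), 0.55)]
spray_can [array([ 0.657, -0.174, -0.002])]
bearing [array([0.658, 0.327, 0.   ])]
wrench [array([ 0.444,  0.096, -0.   ])]
```

View pics/s4.png

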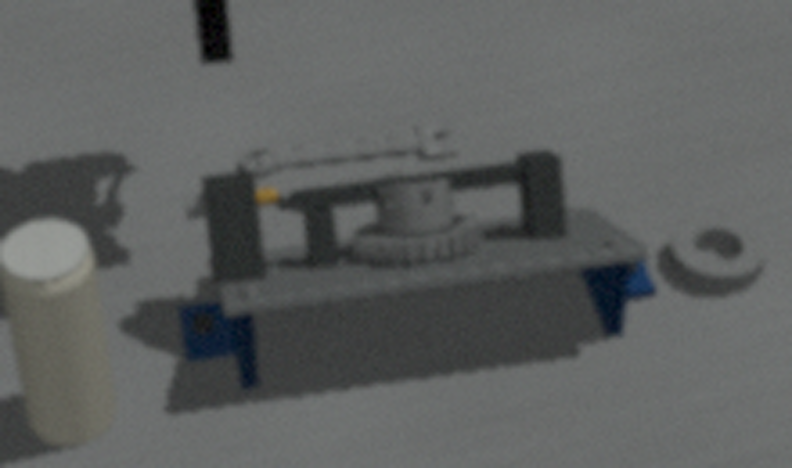

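The bar lies flat at about 56 mm with its nose under the brass plunger at (265,195), resting on the post. The can, bearing and wrench haven't moved. The gripper is clear, so I'm handing in.

```bash
python3 -c "
from cell import env; print(env.sign_off())"
```

```text
the job is handed in; nothing more can be done
None
```

The job is handed in: I turned the gear about 25° clockwise to line up the slot, then swung the keeper bar down and pressed it home under the plunger, where depth readings show it lying flat at about 56 mm; the gripper is clear and the can, bearing and wrench are where they were.

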